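# Roll the spray can onto its outline

## Robot

A 6-joint arm with a two-finger parallel gripper is mounted at the origin on a cart in front of the work surface, level with it; the furniture and walls round the work are solid. World frame = base frame: x ahead of the robot, y to its left, z up, the work surface at z = 0. Lengths are in m, angles in rad, forces in N, time in s.
With the tool pointing down it reaches from about 0.425 to 0.95 m from the base axis. Payload 3.5 kg.
Tool frame: the origin (TCP) lies at the very end of the fingers, on their centre line; the grasp point (between the pads) lies 19 mm behind it (ctrl.grip_point_offset is the distance from the TCP to the grasp point, in m); z points along the fingers, y is the line along which they close (so a half turn about z gives the same grasp; the last joint's range is limited). The gripper opens to 85 mm and grips with 20 to 120 N. Pads are 22 mm wide; open, the fingers measure 114 mm over their backs; the gripper's body (76 mm by 85 mm) begins 54 mm behind the grasp point. The pads swing forward as they close: fully open they stand 13 mm farther back than shut.
Start: joints at [1.183, 0.286, 1.577, -0, 1.279, -0.15], TCP at [0.159, 0.656, 0.231] pointing down, gripper open.
Joint ranges: [-2.77, 2.77], [-0.9, 2.22], [0.21, 2.48], [-1.53, 4.67], [0.24, 2.81], [-2.84, 2.84]. Speed limits (rad/s): [2.79, 2.79, 3.14, 3.14, 3.14, 3.14].

## Interface

Orientations are given as a unit quaternion [x, y, z, w].
In Python, from plant import telemetry, vision, ctrl gives the robot as it stands.
- The arm moves only by the tool arm_command, never from a script. Its argument "series" is one flat list of numbers, 7 for each row, row after row: the shift along the tool's x, y, z in cm, then the turn, a rotation vector about the tool's x, y, z in degrees, then the closure, from 0 (fully open) to 1 (shut). A call has 1 to 10 rows; each row is the pose to reach, as a shift and turn from the pose commanded when the call began, along the tool's axes at that moment; what a row does not reach only later rows make up. A row lasts 1/12 s, in which the tool goes at most 41.7 mm and 7.16 degrees, less where a joint would pass 70% of its speed; a pose out of reach is approached as far as the arm can. A call with a gripper value outside its range is refused whole. The fingers move at their own pace and stop on an object; "force" is the grip in N (left out, the last holds). Time passes only in rows, so rows that repeat a pose let the fingers close. It gives the time, the measured TCP pose, the force, the opening and the grip force at its end, in the units of the state.
- telemetry.get_state(): the state, without advancing time (a new reading comes with each control period).
- vision.read_camera(name): name is "side" or "top" or "wrist"; returns a dict with "color" (400x640x3 uint8, blue, green, red), "K" (3x3 intrinsics, pixels), "rvec" (rotation vector, rad) and "tvec" (3), from world to camera coordinates, as OpenCV has them; the wrist camera has in their place "T_tool_cam" (4x4, takes a point from camera to tool coordinates, whose origin is the TCP and whose axes are the flange's). Camera axes: x right, y down, z forward; pixel columns grow to the right and rows downward; lengths in m; the calibration is good to about 2 mm. A picture is of the moment at which its call begins: read the wrist's pose just before it. There is no depth.
- ctrl.sign_off(): hands the job in; it is judged then, once.
The state is a dict: "time": time; "qpos": joint angles; "dq": joint speeds; "joint_efforts": joint torques, N m; "eef_pos": TCP position; "tcp_rot": TCP orientation; "contact_force": force on the tool from outside, world axes, zero at the start; "wrist_torque": the same for the moment, N m; "opening": opening from 0.0 (shut) to 1.0 (fully open); "finger_force": force on a finger pad.
Only numpy, scipy, OpenCV 4.12 (cv2) and the standard library are available. Lean on these libraries where they do the work, as an engineer would, in place of code of your own. Each camera call takes 0.05 s, during which the arm holds its last target. There are 200 camera calls.

## Task

The spray can lies on the plywood shadow board, to one side of the dark outline painted there for it. Push on the upper half of the can with the fingertips so that it rolls across the board, and let it come to rest lying squarely over its outline. Only push it: do not grip, lift or pick up the can, and leave the wrench, the wax tin and the tape roll where they are.

Things in the scene. Friction and masses are not known exactly. Their poses are not given: they have to be found in the camera images.
- spray_can: Loose aerosol can on its side: metal cylinder 66 mm diameter, 150 mm long (x = -95 to +55 mm), then shoulder and white 44 mm cap at +x; 190 mm in all, 0.3 kg. Origin on its axis at mid-length, 33 mm above the board. x lies along the can; y, z turn as it rolls (z up at start). Rolls square to x; rolling drag stops it from 0.1 m/s in about 15 mm.
- can_outline: Flat dark silhouette of the can on the board, 4 mm larger all round. Origin: where the can's origin must be seen from above, but on the board's top (12 mm above the worktop). x along it toward the cap end, z up. The can starts 125 to 190 mm off on its +y or -y side, almost parallel (4 degrees) and level with it along x (15 mm).
- shadow_board: Fixed plywood board, 300 (x) x 400 (y) x 12 mm, flat on the worktop; origin in the middle of its underside, z up. The can's outline and the can lie on its nearer half, about 35 mm on the -x side of the middle; the wrench lies along y on its own outline near the far (+x) edge.
- arbor_wrench: Loose flat steel wrench, 48 x 236 x 8 mm, lying on the board along the far edge, about 140 mm farther along the board x axis than the can origin; origin in the middle of its underside. A bystander.
- wax_tin: Loose round tin, 95 mm diameter, 33 mm high, standing on the worktop to the left of the board; origin in the middle of its underside. A bystander.
- tape_roll: Loose roll of masking tape, 104 mm diameter, 25 mm high, flat on the worktop to the right of the board; origin in the middle of its underside. A bystander.

How it is judged:
On the way:
1. the can has rolled over: the side that was on top is now underneath (turned by about half a turn) (angle between spray_can's own z axis and vertical above 2.6 rad and distance of spray_can from where it was at the start of the episode above 0.05 m).
At the end, for the whole second after the job is handed in: The can lies on the board at rest over its outline: its centre within 12 mm of the outline's centre across the can and within 22 mm along it, its axis within 8 degrees of the outline's (y of spray_can in the frame of can_outline between -0.012 and 0.012 m and x of spray_can in the frame of can_outline between -0.022 and 0.022 m and angle between the x axis of spray_can and the x axis of can_outline, either way round below 0.14 rad and height (world z) of spray_can between 0.041 and 0.049 m and linear speed of spray_can below 0.01 m/s and angular speed of spray_can below 0.2 rad/s); the robot touches nothing.
It fails at once if the can is lifted off the board (height (world z) of spray_can above 0.055 m).
It fails at once if the can is gripped or pushed low down, with the fingers reaching down its sides (grasp point less than 38 mm above the board while touching it) (height (world z) of the grasp point below 0.05 m and contact force between the fingers and spray_can above 0.5 N).
It fails at once if the wrench, the wax tin or the tape roll is shifted by more than 15 mm (distance of any of arbor_wrench, wax_tin, tape_roll from where it was at the start of the episode above 0.015 m).
It also fails if it takes over 61 s, if anything falls off the work surface, if the arm or the gripper's body presses on something with over 40 N, if the wrist force passes 120 N, or if a joint passes its speed limit or range.

## Working session

There is one attempt and no reset: what is moved stays moved. The work goes in short steps, Python scripts to look and compute and a tool call to move; the robot and the scene stay as the last step left them, time stands still between calls to the robot, and variables do not carry over. Pictures are saved under pics/ and viewed, at most 10 in all, crops included, and the job is handed in when it is done.

Besides the shell and the picture viewer there is one more tool, called after ">>>" by a JSON object that holds its "name" and its "arguments". arm_command: Moves the arm, as the interface text tells. Its arguments: {"type":"object","properties":{"series":{"type":"array","items":{"type":"number"}},"force":{"type":"number"}},"required":["series"]}

```bash
mkdir -p pics; python3 - <<'E'
from plant import telemetry, vision, ctrl
import cv2,numpy as np
s=telemetry.get_state(); print(s)
print(ctrl.grip_point_offset)
for n in("top","side"):
    c=vision.read_camera(n); cv2.imwrite(f"pics/{n}0.png",c["color"]); print(n,c["K"],c["rvec"],c["tvec"])
E
```

```text
{'time': 0.0, 'qpos': array([ 1.18302722e+00,  2.87174581e-01,  1.57820490e+00,  2.29870456e-05,
        1.27859278e+00, -1.49986515e-01]), 'dq': array([-0.0008903 ,  0.00027351, -0.00022001, -0.00017871,  0.00075262,
        0.00031732]), 'joint_efforts': array([ 3.65983169e-04, -4.05970180e+01, -2.92630470e+01, -1.26478485e-04,
        5.83541987e-03,  4.62123396e-06]), 'eef_pos': array([0.15869718, 0.65539378, 0.22992613]), 'tcp_rot': array([ 1.18614620e-01,  9.92939654e-01, -1.14412909e-03, -3.26677626e-04]), 'contact_force': array([-0.21141879, -1.1696299 ,  0.95057118]), 'wrist_torque': array([-0.00702143, -0.01344643, -0.03135505]), 'finger_force': 0.0, 'opening': 0.9980335115873872}
0.0187
top [[482.93794702   0.         314.26344857]
 [  0.         482.93794702 204.89147187]
 [  0.           0.           1.        ]] [ 2.19580394 -2.17829165  0.10679715] [-0.01945868  0.58662922  1.34861267]
side [[507.12154889   0.         322.36967663]
 [  0.         507.12154889 196.12886418]
 [  0.           0.           1.        ]] [ 0.22256364 -2.62115011  1.55168627] [0.55050974 0.10857351 1.66530828]
```

View pics/top0.png

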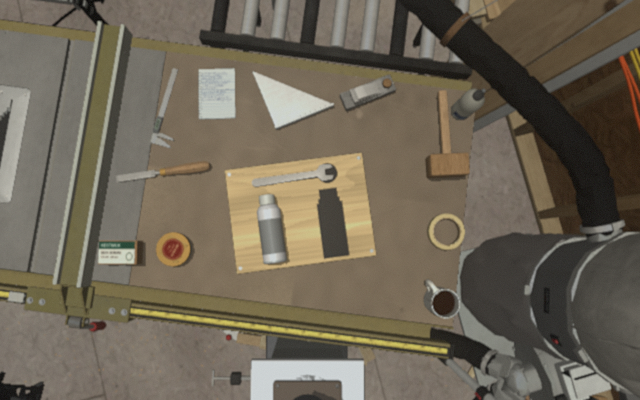

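View pics/side0.png

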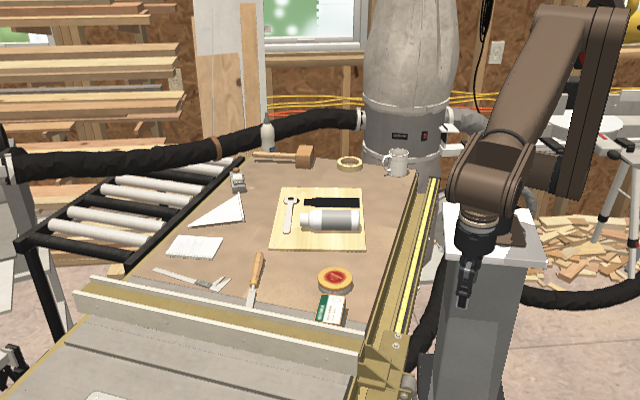

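The top view shows the can at about (271,229), with its cap up at (266,200). The dark outline is at about (333,223). The board corners are near (227,171), (361,154), (375,254) and (239,272). The can therefore has to roll toward -y (right in the image).

```bash
cat > h.py <<'E'
import cv2,numpy as np
from plant import telemetry, vision, ctrl
def back(c,uv,z):
    uv=np.atleast_2d(np.float64(uv)); R=cv2.Rodrigues(np.float64(c["rvec"]))[0]; t=np.ravel(c["tvec"])
    p=cv2.undistortPoints(uv[:,None],c["K"],None)[:,0]
    d=np.c_[p,np.ones(len(p))]@R; o=-R.T@t
    return o+d*((z-o[2])/d[:,2])[:,None]
def proj(c,P): return cv2.projectPoints(np.float64(P).reshape(-1,3),np.float64(c["rvec"]),np.float64(c["tvec"]),c["K"],None)[0][:,0]
E
python3 - <<'E'
from h import *
c=vision.read_camera("top"); im=c["color"]
R=cv2.Rodrigues(c["rvec"])[0]; print("cam",-R.T@np.ravel(c["tvec"]))
b=back(c,[[227,171],[361,154],[375,254],[239,272]],.012); print("board",b.round(4))
g=im.max(2); m=np.zeros_like(g); m[180:265,305:360]=(g[180:265,305:360]<75)
n,l,st,ce=cv2.connectedComponentsWithStats(m); k=1+st[1:,4].argmax(); print(st[k],ce[k])
cn=cv2.findContours((l==k).astype(np.uint8),cv2.RETR_EXTERNAL,cv2.CHAIN_APPROX_NONE)[0][0][:,0]
w=back(c,cn,.012)[:,:2].astype(np.float32); r=cv2.minAreaRect(w); print("outline",r,cv2.boxPoints(r))
crop=cv2.resize(im[180:280,225:375],None,fx=5,fy=5,interpolation=cv2.INTER_CUBIC)
cv2.imwrite("pics/crop.png",crop)
E
```

```text
cam [0.47440449 0.00634958 1.39218126]
board [[ 0.6834  0.2368  0.012 ]
 [ 0.7369 -0.1493  0.012 ]
 [ 0.4488 -0.1891  0.012 ]
 [ 0.3955  0.1966  0.012 ]]
[ 318  189   30   68 1441] [331.97362942 224.33379598]
outline ((0.5383981466293335, -0.0655163899064064), (0.190325066447258, 0.06687276810407639), 7.718545913696289) [[ 0.43960708 -0.04516394]
 [ 0.44858855 -0.11143082]
 [ 0.6371892  -0.08586884]
 [ 0.62820774 -0.01960196]]
```

View pics/crop.png

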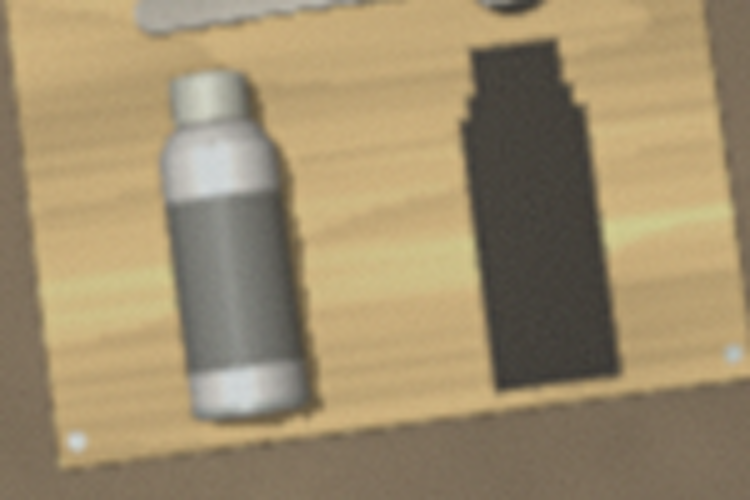

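```bash
cat >> h.py <<'E'
O=np.array([.5384,-.0655]); A=np.deg2rad(7.72)
ex=np.array([np.cos(A),np.sin(A)]); ey=np.array([-np.sin(A),np.cos(A)])
E
python3 - <<'E'
from h import *
c=vision.read_camera("top")
f=lambda P:np.array(P)/5+[225,180]-.4
P=back(c,f([[165,165],[190,400],[277,160],[308,395]]),.045)[:,:2]
print("width",np.linalg.norm(P[0]-P[2]))
a0,a1=(P[0]+P[2])/2,(P[1]+P[3])/2; d=a0-a1; d/=np.linalg.norm(d); print("can yaw deg",np.degrees(np.arctan2(d[1],d[0])))
ends=[back(c,f([[207,71]]),.06)[0,:2],back(c,f([[252,419]]),.06)[0,:2]]
print("ends",ends,np.linalg.norm(ends[0]-ends[1]))
n=np.array([-d[1],d[0]]); ce=(ends[0]+ends[1])/2; ce=ce+n*(n@(((a0+a1)/2)-ce)); print("centre",ce,"in outline",(ce-O)@ex,(ce-O)@ey)
s=telemetry.get_state(); print(s["eef_pos"],s["tcp_rot"])
from scipy.spatial.transform import Rotation as Ro
print(Ro.from_quat(s["tcp_rot"]).as_matrix().round(3))
E
```

```text
width 0.06249035984175432
can yaw deg 7.6274877233026785
ends [array([0.6134782 , 0.11966624]), array([0.42220112, 0.09209785])] 0.1932535485171879
centre [0.51780091 0.10617143] in outline 0.002648591940466812 0.1728825836039554
[0.1588183  0.65561277 0.23044722] [ 1.18609073e-01  9.92940738e-01 -7.37120948e-04 -1.87224955e-04]
[[-0.972  0.236 -0.001]
 [ 0.236  0.972 -0.001]
 [ 0.    -0.002 -1.   ]]
```

The can is 173 mm off on the outline's +y side and nearly parallel, with a +3 mm offset along x. I'll approach from its +y side with the fingers open along the can axis, so that both tips push together.

>>> {"name": "arm_command", "arguments": {"series": [-43.6,-37.5,3,0,0,68.7,0,-43.6,-37.5,3,0,0,68.7,0,-43.6,-37.5,3,0,0,68.7,0,-43.6,-37.5,3,0,0,68.7,0,-43.6,-37.5,3,0,0,68.7,0,-43.6,-37.5,3,0,0,68.7,0,-43.6,-37.5,3,0,0,68.7,0,-43.6,-37.5,3,0,0,68.7,0,-43.6,-37.5,3,0,0,68.7,0,-43.6,-37.5,3,0,0,68.7,0]}}

```text
time: 1.03
eef_pos: [0.4023, 0.3162, 0.2096]
tcp_rot: [0.66, 0.751, 0.0, 0.0]
contact_force: [0.6, 1.1, -0.5]
opening: 1.004
finger_force: 0.0
```

```bash
cat >> h.py <<'E'
from scipy.spatial.transform import Rotation as Ro
def show(tx=-.012,ty=None,z=None):
    s=telemetry.get_state(); R=Ro.from_quat(s["tcp_rot"]).as_matrix(); p=s["eef_pos"]
    print("t",s["time"],"tcp",p.round(4),"in outline mm",(1e3*np.array([(p[:2]-O)@ex,(p[:2]-O)@ey])).round(1),"F",s["contact_force"].round(2))
    print("tool y yaw err deg",np.degrees(np.arctan2(R[1,1],R[0,1])-A).round(2),"tilt",R[:,2].round(4),"open",s["opening"])
    if ty is not None:
        w=np.r_[O+tx*ex+ty*ey,z]; print("target",w.round(4),"tool shift cm",(R.T@(w-p)*100).round(2))
E
python3 -c "
from h import *
show(-.010,.262,.12)"
```

```text
t 1.0333 tcp [0.4023 0.3162 0.2096] in outline mm [-83.6 396.5] F [ 0.58  1.09 -0.46]
tool y yaw err deg -0.34 tilt [ 4.e-04  2.e-04 -1.e+00] open 1.00382338209129
target [0.4933 0.1928 0.12  ] tool shift cm [-13.41   7.44   8.96]
```

>>> {"name": "arm_command", "arguments": {"series": [-13.4,7.4,9,0,0,-0.3,0,-13.4,7.4,9,0,0,-0.3,0,-13.4,7.4,9,0,0,-0.3,0,-13.4,7.4,9,0,0,-0.3,0,-13.4,7.4,9,0,0,-0.3,0,-13.4,7.4,9,0,0,-0.3,0,-13.4,7.4,17,0,0,-0.3,0,-13.4,7.4,17,0,0,-0.3,0,-13.4,7.4,17,0,0,-0.3,0]}}

```text
time: 1.78
eef_pos: [0.4866, 0.195, 0.0331]
tcp_rot: [0.656, 0.755, -0.005, -0.005]
contact_force: [-1.8, -0.6, -0.2]
opening: 1.0
finger_force: 0.0
```

```bash
python3 - <<'E'
from h import *
show(-.010,.215,.040)
cs=vision.read_camera("side"); cv2.imwrite("pics/side1.png",cv2.resize(cs["color"][150:260,240:420],None,fx=4,fy=4,interpolation=cv2.INTER_CUBIC))
E
```

```text
t 1.7833 tcp [0.4866 0.195  0.0331] in outline mm [-16.3 265.1] F [-1.79 -0.61 -0.25]
tool y yaw err deg 0.3 tilt [-0.0141 -0.0023 -0.9999] open 1.0003092060301888
target [0.4996 0.1462 0.04  ] tool shift cm [-5.02  0.59 -0.69]
```

View pics/side1.png

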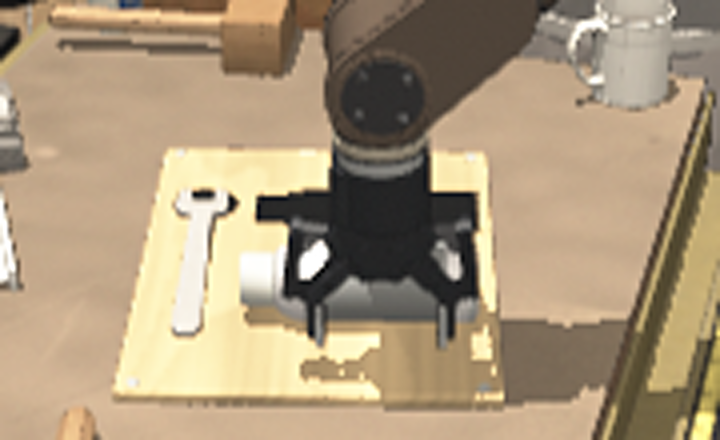

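The fingers straddle the can's length on its near side, clear of the wrench. I'll settle the height before making contact.

>>> {"name": "arm_command", "arguments": {"series": [-1.5,0,-0.2,0,0,0,0,-2.5,0,-0.2,0,0,0,0,-2.5,0,-0.2,0,0,0,0,-2.5,0,-0.2,0,0,0,0]}}

```text
time: 2.17
eef_pos: [0.4978, 0.1707, 0.0441]
tcp_rot: [0.656, 0.754, 0.002, 0.001]
contact_force: [0.1, -0.1, -0.1]
opening: 1.004
finger_force: 0.0
```

```bash
python3 -c "
from h import *
show(-.010,.0435,.040)"
```

```text
t 2.1667 tcp [0.4978 0.1707 0.0441] in outline mm [ -8.5 239.5] F [ 0.14 -0.11 -0.06]
tool y yaw err deg 0.21 tilt [ 4.1e-03  9.0e-04 -1.0e+00] open 1.0038226348362518
target [ 0.5226 -0.0237  0.04  ] tool shift cm [-19.6   -0.23   0.41]
```

>>> {"name": "arm_command", "arguments": {"series": [-0.4,0,0.3,0,0,0,0,-0.8,0,0.3,0,0,0,0,-1.2,0,0.3,0,0,0,0,-1.6,0,0.3,0,0,0,0,-2.0,0,0.3,0,0,0,0,-2.4,0,0.3,0,0,0,0,-2.8,0,0.3,0,0,0,0,-3.2,0,0.3,0,0,0,0,-3.6,0,0.3,0,0,0,0,-4.0,0,0.3,0,0,0,0]}}

```text
time: 3.0
eef_pos: [0.5037, 0.1327, 0.0417]
tcp_rot: [0.657, 0.754, 0.003, -0.001]
contact_force: [-3.0, 9.0, 13.9]
opening: 1.003
finger_force: 7.0
```

```bash
python3 - <<'E'
from h import *
show(-.010,.0435,.041)
c=vision.read_camera("top"); t=cv2.resize(c["color"][150:280,220:380],None,fx=4,fy=4,interpolation=cv2.INTER_CUBIC)
cs=vision.read_camera("side"); s=cv2.resize(cs["color"][170:250,250:410],None,fx=4,fy=4,interpolation=cv2.INTER_CUBIC)
cv2.imwrite("pics/p2.png",cv2.resize(np.vstack([t,s[:]]),None,fx=.71,fy=.71))
E
```

```text
t 3.0 tcp [0.5037 0.1327 0.0417] in outline mm [ -7.7 201.1] F [-3.    8.95 13.95]
tool y yaw err deg 0.09 tilt [ 0.003   0.0052 -1.    ] open 1.00325012997191
target [ 0.5226 -0.0237  0.041 ] tool shift cm [-1.576e+01 -2.500e-01 -1.000e-02]
```

View pics/p2.png

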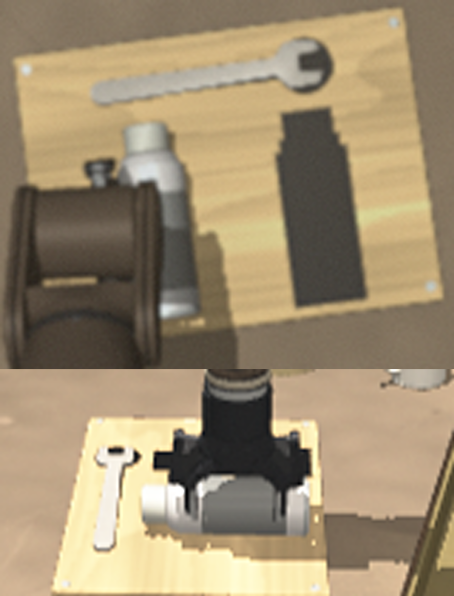

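The can has moved about 12 mm, but the wrist reads about 14 N up and 9 N sideways. That means the tips are pressing down and the can is skidding instead of rolling. I'll back off and half-close the fingers, which brings the tips lower relative to the TCP. Then I'll push just above the can's equator.

>>> {"name": "arm_command", "arguments": {"series": [1.0,0,0,0,0,0,0,2.2,0,0,0,0,0,0.5,2.2,0,0.1,0,0,0,0.5,2.2,0,0.2,0,0,0,0.5,2.2,0,0.2,0,0,0,0.5]}}

```text
time: 3.52
eef_pos: [0.4981, 0.1524, 0.0358]
tcp_rot: [0.656, 0.755, -0.001, -0.0]
contact_force: [-0.0, -0.0, -0.8]
opening: 0.5
finger_force: 0.0
```

```bash
python3 - <<'E'
from h import *
show(-.010,.0435,.041)
w=vision.read_camera("wrist"); cv2.imwrite("pics/w3.png",w["color"])
E
```

```text
t 3.5167 tcp [0.4981 0.1524 0.0358] in outline mm [-10.7 221.4] F [-0.   -0.01 -0.8 ]
tool y yaw err deg 0.3 tilt [-1.7e-03 -5.0e-04 -1.0e+00] open 0.49954277150952914
target [ 0.5226 -0.0237  0.041 ] tool shift cm [-17.79  -0.03  -0.52]
```

View pics/w3.png

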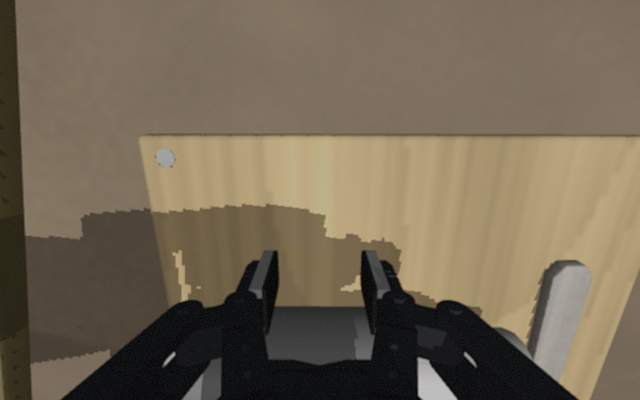

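The wrist view shows the half-open fingers at columns 250-390, with the can just beyond them near row 310. Pushing again.

>>> {"name": "arm_command", "arguments": {"series": [0,0,-0.2,0,0,0,0.5,-0.4,0,-0.2,0,0,0,0.5,-0.8,0,-0.2,0,0,0,0.5,-1.2,0,-0.2,0,0,0,0.5,-1.6,0,-0.2,0,0,0,0.5,-2.0,0,-0.2,0,0,0,0.5,-2.4,0,-0.2,0,0,0,0.5,-2.8,0,-0.2,0,0,0,0.5,-3.2,0,-0.2,0,0,0,0.5,-3.6,0,-0.2,0,0,0,0.5]}}

```text
time: 4.4
eef_pos: [0.5039, 0.1164, 0.0386]
tcp_rot: [0.656, 0.755, -0.0, 0.0]
contact_force: [-0.6, 1.0, -0.4]
opening: 0.498
finger_force: 0.0
```

```bash
python3 - <<'E'
from h import *
show(-.010,.0435,.041)
E
```

```text
t 4.4 tcp [0.5039 0.1164 0.0386] in outline mm [ -9.8 184.9] F [-0.56  1.03 -0.36]
tool y yaw err deg 0.25 tilt [-0. -0. -1.] open 0.49831058410534157
target [ 0.5226 -0.0237  0.041 ] tool shift cm [-14.14  -0.09  -0.24]
```

>>> {"name": "arm_command", "arguments": {"series": [-0.4,0,0,0,0,0,0.5,-0.8,0,0,0,0,0,0.5,-1.2,0,0,0,0,0,0.5,-1.6,0,0,0,0,0,0.5,-2.0,0,0,0,0,0,0.5,-2.4,0,0,0,0,0,0.5,-2.8,0,0,0,0,0,0.5,-3.2,0,0,0,0,0,0.5,-3.6,0,0,0,0,0,0.5,-4.0,0,0,0,0,0,0.5]}}

```text
time: 5.23
eef_pos: [0.5095, 0.0768, 0.0387]
tcp_rot: [0.656, 0.755, 0.0, 0.0]
contact_force: [0.4, -0.2, -0.2]
opening: 0.499
finger_force: 0.0
```

```bash
python3 - <<'E'
from h import *
show(-.010,.0435,.041)
c=vision.read_camera("top"); t=cv2.resize(c["color"][150:280,220:380],None,fx=4,fy=4,interpolation=cv2.INTER_CUBIC)
cv2.imwrite("pics/p4.png",t)
E
```

```text
t 5.2333 tcp [0.5095 0.0768 0.0387] in outline mm [ -9.6 144.9] F [ 0.38 -0.21 -0.18]
tool y yaw err deg 0.25 tilt [ 1.e-04  0.e+00 -1.e+00] open 0.49905865116382236
target [ 0.5226 -0.0237  0.041 ] tool shift cm [-10.14  -0.09  -0.23]
```

View pics/p4.png

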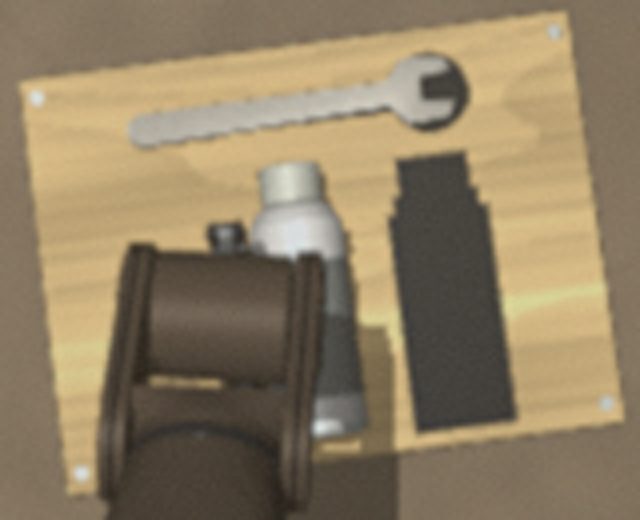

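The can rolls freely and stays parallel. Its right edge in the crop runs from (345,250) to (367,425), and the cap is centred at (292,185).

```bash
python3 - <<'E'
from h import *
c=vision.read_camera("top")
f=lambda P:np.array(P)/4+[220,150]-.4
P=back(c,f([[345,250],[367,425]]),.045)[:,:2]; q=back(c,f([[292,186]]),.045)[0,:2]; r=back(c,f([[292,162]]),.06)[0,:2]
print("right edge y -> centre mm",((P-O)@ey*1e3+33), "cap centre",(q-O)@ey*1e3,"cap end x",(r-O)@ex*1e3)
show()
E
```

```text
right edge y -> centre mm [103.23143799 103.37781088] cap centre 101.40601980870574 cap end x 100.278495340747
t 5.3333 tcp [0.5095 0.0766 0.0387] in outline mm [ -9.5 144.7] F [ 0.34  0.42 -0.07]
tool y yaw err deg 0.21 tilt [ 1.e-04 -1.e-04 -1.e+00] open 0.49709682730902455
```

>>> {"name": "arm_command", "arguments": {"series": [-0.4,0,0,0,0,0,0.5,-0.8,0,0,0,0,0,0.5,-1.2,0,0,0,0,0,0.5,-1.6,0,0,0,0,0,0.5,-2.0,0,0,0,0,0,0.5,-2.4,0,0,0,0,0,0.5,-2.8,0,0,0,0,0,0.5,-3.2,0,0,0,0,0,0.5,-3.6,0,0,0,0,0,0.5,-4.0,0,0,0,0,0,0.5]}}

```text
time: 6.17
eef_pos: [0.515, 0.0372, 0.0386]
tcp_rot: [0.656, 0.755, -0.0, -0.0]
contact_force: [-0.0, -0.9, -0.8]
opening: 0.499
finger_force: 0.1
```

>>> {"name": "arm_command", "arguments": {"series": [-0.4,0,0,0,0,0,0.5,-0.8,0,0,0,0,0,0.5,-1.2,0,0,0,0,0,0.5,-1.6,0,0,0,0,0,0.5,-2.0,0,0,0,0,0,0.5,-2.4,0,0,0,0,0,0.5,-2.8,0,0,0,0,0,0.5,-3.2,0,0,0,0,0,0.5,-3.6,0,0,0,0,0,0.5,-4.0,0,0,0,0,0,0.5]}}

```text
time: 7.0
eef_pos: [0.5206, -0.0024, 0.0386]
tcp_rot: [0.656, 0.755, -0.0, 0.0]
contact_force: [0.2, -0.4, -0.2]
opening: 0.496
finger_force: 0.0
```

```bash
python3 -c "
from h import *
show(-.010,.045,.039)"
```

```text
t 7.0 tcp [ 0.5206 -0.0024  0.0386] in outline mm [-9.2 64.9] F [ 0.22 -0.43 -0.17]
tool y yaw err deg 0.26 tilt [-0. -0. -1.] open 0.4964665415535677
target [ 0.5224 -0.0223  0.039 ] tool shift cm [-1.99 -0.09 -0.04]
```

>>> {"name": "arm_command", "arguments": {"series": [-0.3,0,0,0,0,0,0.5,-0.6,0,0,0,0,0,0.5,-0.9,0,0,0,0,0,0.5,-1.2,0,0,0,0,0,0.5,-1.5,0,0,0,0,0,0.5,-1.7,0,0,0,0,0,0.5,-1.9,0,0,0,0,0,0.5,-1.9,0,0,0,0,0,0.5]}}

```text
time: 7.67
eef_pos: [0.5232, -0.0212, 0.0386]
tcp_rot: [0.656, 0.754, -0.0, 0.0]
contact_force: [0.3, -0.5, 0.3]
opening: 0.501
finger_force: 0.0
```

>>> {"name": "arm_command", "arguments": {"series": [1,0,0,0,0,0,0.5,4,0,0,0,0,0,0.5,8,0,-3,0,0,0,0.5,12,0,-6,0,0,0,0.5,15,0,-10,0,0,0,0.5,18,0,-12,0,0,0,0.5,21,0,-12,0,0,0,0.5,24,0,-12,0,0,0,0.5,24,0,-12,0,0,0,0.5,24,0,-12,0,0,0,0.5]}}

```text
time: 8.5
eef_pos: [0.4889, 0.2191, 0.1589]
tcp_rot: [0.655, 0.756, 0.0, 0.0]
contact_force: [0.6, 0.1, 0.1]
opening: 0.498
finger_force: 0.0
```

```bash
python3 - <<'E'
from h import *
show()
c=vision.read_camera("top"); t=cv2.resize(c["color"][150:280,220:380],None,fx=5,fy=5,interpolation=cv2.INTER_CUBIC)[:600]
cv2.imwrite("pics/p5.png",t[:,:])
E
```

```text
t 8.5 tcp [0.4889 0.2191 0.1589] in outline mm [-10.9 288.6] F [0.56 0.06 0.14]
tool y yaw err deg 0.5 tilt [ 4.e-04 -0.e+00 -1.e+00] open 0.4983930490118163
```

View pics/p5.png

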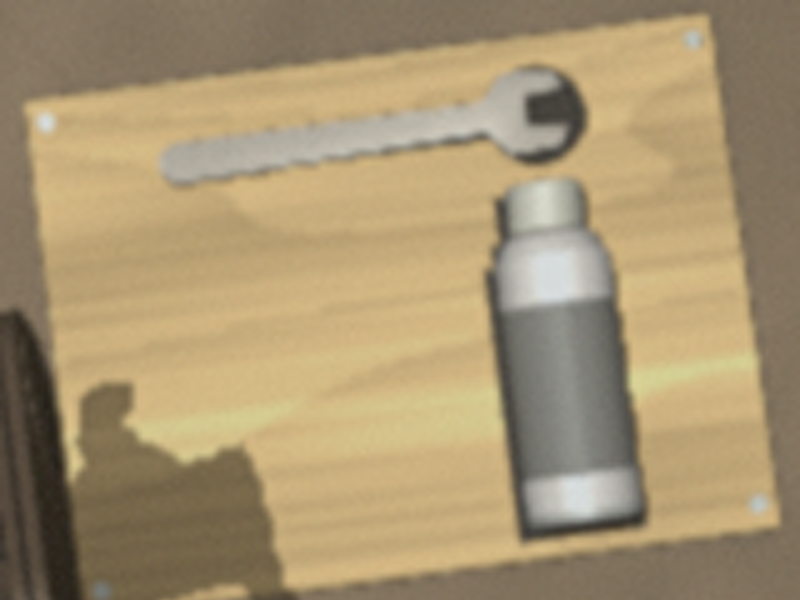

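The can now lies over the outline, with thin dark slivers showing along its left and lower edges. The body edges run from (499,300) to (523,520) and from (617,280) to (645,500). The other objects have not moved.

```bash
python3 - <<'E'
from h import *
c=vision.read_camera("top")
f=lambda P:np.array(P)/5+[220,150]-.4
P=back(c,f([[499,300],[523,520],[617,280],[645,500]]),.045)[:,:2]
print("edges y mm",(P-O)@ey*1e3)
E0=back(c,f([[545,180],[585,526]]),.06)[:,:2]; print("ends x mm",(E0-O)@ex*1e3,"y",(E0-O)@ey*1e3)
show()
E
```

```text
edges y mm [ 31.75219735  34.19351736 -35.29678017 -34.57453978]
ends x mm [100.23851129 -92.25224435] y [-1.63092767  1.32407994]
t 8.6 tcp [0.4892 0.2169 0.1581] in outline mm [-10.9 286.5] F [ 0.37 -0.77  0.02]
tool y yaw err deg 0.3 tilt [-1.1e-03 -5.0e-04 -1.0e+00] open 0.4971371407682831
```

```bash
python3 -c "
from plant import ctrl
print(ctrl.sign_off())"
```

```text
the job is handed in; nothing more can be done
None
```

The job is handed in: the can rests over its outline, measured about 1 mm off across, 4 mm along and under 1° out of line. The half-turn is inferred from the roll distance and near-zero push forces, because the can's plain label doesn't show rotation. The can also skidded about 12 mm on the first push.

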